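# Park the tin caddy behind the gravity catch of its holder

### The arm

A 7-joint arm with a two-finger parallel gripper is mounted at the origin on a cart in front of the work surface, level with it; the furniture and walls round the work are solid. World frame = base frame: x ahead of the robot, y to its left, z up, the work surface at z = 0. Lengths are in m, angles in rad, forces in N, time in s.
With the tool pointing down it reaches from about 0.4 to 0.875 m from the base axis. Payload 19.3 kg.
Tool frame: the origin (TCP) lies at the very end of the fingers, on their centre line; the grasp point (between the pads) lies 19 mm behind it; z points along the fingers, y is the line along which they close (so a half turn about z gives the same grasp; the last joint's range is limited). The gripper opens to 85 mm and grips with 20 to 120 N. Pads are 22 mm wide; open, the fingers measure 114 mm over their backs; the gripper's body (76 mm by 85 mm) begins 54 mm behind the grasp point. The pads swing forward as they close: fully open they stand 13 mm farther back than shut.
Start: joints at [1.202, 0.521, -0.036, 1.599, 0.021, 1.021, -0.113], TCP at [0.184, -0.597, 0.231] pointing down, gripper open.
Joint ranges: [-2.91, 2.91], [-0.3, 2.13], [-1.5, 1.42], [0.17, 2.43], [-1.26, 4.41], [0.16, 1.93], [-2.52, 2.52]. Speed limits (rad/s): [1.89, 1.89, 2.39, 2.39, 3.01, 3.01, 3.01].

### API

Orientations are given as [roll, pitch, yaw] about the fixed x, y, z axes, in that order (R = Rz(yaw) Ry(pitch) Rx(roll)).
In Python, from workcell import bot, grab_frame, calibration, job gives the robot as it stands.
- The arm moves only by the shell command python3 -m creep [FORCE], which reads ROWS from standard input. ROWS is a JSON object with one list for each field, all of the same length, 1 to 5, a row being the entries at one place: finger_gap (the finger opening in m), dx, dy, dz (the shift in m), rx, ry, rz (a rotation vector in rad); each row is the pose to reach, as a shift and turn from the pose commanded when the command began, along the tool's axes at that moment; what a row does not reach only later rows make up. A row lasts 1/8 s, in which the tool goes at most 0.0625 m and 0.188 rad, less where a joint would pass 70% of its speed; a pose out of reach is approached as far as the arm can. The fingers move at their own pace and stop on an object; FORCE is the grip in N (left out, the last holds). Time passes only in rows, so rows that do not move let the fingers close. It prints the time, the measured TCP pose, the force, the opening and the grip force at its end. Input that does not fit is refused with a message, and nothing moves.
- bot.observe(): the state, without advancing time (a new reading comes with each control period).
- grab_frame(name): name is "scene" or "top"; returns (picture, depth): 480x640x3 uint8, blue, green, red; 480x640 float32, m along the optical axis (not along the pixel's ray), 0 where there is no reading.
- calibration(name): a dict with "vfov" (degrees; the focal length in pixels is half the picture's height over the tangent of half this angle, whatever the lens; pixels are square), "cx", "cy" (the principal point, pixels), "dist_coeffs" ([k1, k2, p1, p2, k3] as OpenCV has them; the pictures are not rectified), "eye" and "attitude" of the camera in the world. Camera axes: x right, y down, z forward; pixel columns grow to the right and rows downward; lengths in m; the calibration is good to about 2 mm. A picture is of the moment at which its call begins. calibration takes no time and is no camera call.
- job.job_done(): hands the job in; it is judged then, once.
The state is a dict: "clock": time; "qpos": joint angles; "qd": joint speeds; "joint_efforts": joint torques, N m; "position": TCP position; "tool_rot": TCP orientation; "force": force on the tool from outside, world axes, zero at the start; "moment": the same for the moment, N m; "grip_width": finger opening in m; "finger_force": force on a finger pad.
Only numpy, scipy, OpenCV 4.12 (cv2) and the standard library are available. Lean on these libraries where they do the work, as an engineer would, in place of code of your own. Each camera call takes 0.05 s, during which the arm holds its last target. There are 200 camera calls.

### The job

Take the wooden tin caddy by its handle to the open end of its low metal holder and, keeping it flat on the worktop with the tin standing in it, slide it in between the rails so that its own front edge lifts the hinged steel catch at its side, and push on against the sprung buffer until the catch has dropped behind the caddy's rear end. Then let go, so that the caddy stays held between buffer and catch. Push gently, staying below 20 N (the end stop is hard), do not touch the holder or its catch with the robot, and leave the other things where they are.

Things in the scene. Friction and masses are not known exactly. Their poses are not given: they have to be found in the camera images.
- caddy: Loose open tray of plain light wood, 150 (x) x 110 (y) x 45 mm high, about 0.45 kg, side walls 12 mm thick, floor 6 mm, a tin in its front bay. Origin: centre of the underside, z up, +x to its front (the tin's end), which enters the holder first. An upright carrying handle stands across it at x = -23 mm.
- caddy_grip (a point): Centre of the handle's top bar: caddy x = -23, y = 0, z = 99 mm; axes as the caddy's. The bar is 12 mm thick (x), 60 mm wide (y), from 86 to 112 mm above the underside. Pinch it from above across its 12 mm (fingers closing along caddy x), fingertips above 70 mm: the tin's top is at 64 mm.
- tin: Short printed food tin, 75 mm diameter, 58 mm high, 0.26 kg, standing loose in the caddy's front bay (centre at caddy x = +23 mm, floor 6 mm above the underside). Origin: centre of its underside.
- dock: Holder fixed on the worktop, which is its floor. Origin on the worktop, on the lane's centre line; +x is the way in. Aluminium rails 20 mm high, inner faces at y = +-57 mm (2 mm play each side of the caddy), x = -125 to 200 mm. On them a black carriage with catch and buffer is clamped at an unmeasured setting s (0 to 30 mm in x, new each time), to be found by feel or sight.
- dock_mouth (a point): Where the straight rails begin: holder x = -125 mm, on the centre line, on the worktop; axes as the holder's. In front of it the rail ends flare to about 75 mm half width at x = -160 mm.
- dock_home (a point): Caddy origin when the catch drops, if s = 0: holder x = 36 mm, on the worktop; the true spot lies s further in. A sprung rubber buffer (50 mm wide, centred at y = -25 mm, free face at x = 105 mm + s) meets the caddy's front 6 mm earlier: 3 N to start it, 0.4 N more per mm, hard stop after 9.5 mm, so 3.5 mm past the drop. Let go, it presses the caddy back on the catch with 5 N.
- dock_post (a point): Top of the catch's hinge lug if s = 0 (truly s further in): holder x = 45, y = -66, z = 46 mm. From it a steel arm runs back on top of the -y rail, up to z = 34 mm, to the black carriage (x = 126 to 144 mm + s, 42 mm high; its clamp knob at y = 35 mm is 60 mm high, the highest part of all).
- catch (a joint): Lift of the steel catch (rad): 0 = down at rest, up to 0.5. Lever (0.12 kg, falls by its weight) hinged at x = 45 mm + s, z = 36 mm, running out over the -y rail to a nose above the caddy's -y wall (y = -45 to -62 mm): ramp from x = -74 mm + s, z = 47 mm down to a round lip at z = 30 mm, upright inner face at x = -40 mm + s. On the caddy's wall it rides at 0.16; near 0 with the caddy in: dropped.
- mug: Bystander: green and cream mug, 86 mm wide, 121 mm with handle, 99 mm high; origin at the centre of its underside.
- salt: Bystander: salt shaker, 44 mm diameter, 90 mm high; origin at the centre of its underside.
- mill: Bystander: wooden pepper mill, 58 mm diameter, 150 mm high; origin at the centre of its underside.
- tea: Bystander: tea carton 68 x 122 x 77 mm; origin at the centre of its underside.
- glass_cup: Bystander: clear tumbler, 80 mm diameter, 91 mm high; origin at the centre of its underside.
- spice: Bystander: spice jar with a dark lid, 44 mm diameter, 105 mm high; origin at the centre of its underside.

How it is judged:
On the way, in this order (a step that is already met when the one before it is completed fails the run):
1. the caddy stands flat on the worktop between the holder's rails, in front of the catch, which is down (y of caddy in the frame of dock between -0.005 and 0.005 m and z of caddy in the frame of dock below 0.006 m and angle between caddy's own z axis and vertical below 0.06 rad and x of caddy in the frame of dock between -0.195 and -0.1 m and value of joint catch below 0.05 rad), for 0.1 s.
2. the caddy, flat on the worktop between the rails, has lifted the catch and passes under it (y of caddy in the frame of dock between -0.005 and 0.005 m and z of caddy in the frame of dock below 0.006 m and angle between caddy's own z axis and vertical below 0.06 rad and x of caddy in the frame of dock between -0.13 and 0.03 m and value of joint catch above 0.1 rad), for 0.2 s.
At the end, for the whole second after the job is handed in: Caddy flat between the rails (5 mm, 0.06 rad from the lane line), 30 to 76 mm past the holder's origin, catch down behind it (under 0.06 rad), at rest, released; tin upright in its bay (tilt under 0.15 rad) (y of caddy in the frame of dock between -0.005 and 0.005 m and z of caddy in the frame of dock below 0.006 m and angle between caddy's own z axis and vertical below 0.06 rad and x of caddy in the frame of dock between 0.03 and 0.076 m and angle between the x axis of caddy and the x axis of dock, either way round below 0.06 rad and value of joint catch below 0.06 rad and z of tin in the frame of caddy below 0.014 m and angle between tin's own z axis and vertical below 0.15 rad and horizontal distance between tin and caddy_grip below 0.06 m and linear speed of caddy below 0.01 m/s and angular speed of caddy below 0.1 rad/s); the robot touches nothing.
It fails at once if the caddy is pressed against the holder, its buffer or its catch with more than 20 N (contact force between caddy and dock above 20 N).
It fails at once if the robot touches the holder or its catch (contact force between any of the fingers, the arm and dock above 1 N).
It fails at once if the tin tips over or leaves the caddy (angle between tin's own z axis and vertical above 0.6 rad or distance between tin and caddy above 0.08 m).
It fails at once if a bystander is disturbed by more than 3 cm (distance of any of mug, salt, mill, tea, glass_cup, spice from where it was at the start of the episode above 0.03 m).
It also fails if it takes over 66 s, if anything falls off the work surface, if the arm or the gripper's body presses on something with over 40 N, if the wrist force passes 120 N, or if a joint passes its speed limit or range.

## Working session

There is one attempt and no reset: what is moved stays moved. The work goes in short steps, Python scripts to look and compute and a shell command to move; the robot and the scene stay as the last step left them, time stands still between calls to the robot, and variables do not carry over. Pictures are saved under pics/ and viewed, at most 10 in all, crops included, and the job is handed in when it is done.

```bash
mkdir -p pics; ls; python3 - <<'E'
from workcell import bot,grab_frame,calibration
import cv2,numpy as np
for n in ("scene","top"):
    p,d=grab_frame(n); cv2.imwrite(f"pics/{n}0.png",p); np.save(f"{n}0.npy",d)
    print(n,calibration(n),(d>0).mean(),d[d>0].min(),d.max())
print(bot.observe())
E
```

```text
pics
scene {'vfov': 53.632286908519156, 'cx': 323.5221809316933, 'cy': 237.75995453199494, 'dist_coeffs': array([-0.09809994,  0.        ,  0.        ,  0.        ,  0.        ]), 'eye': array([ 0.2109783 , -0.59210135,  1.15673012]), 'attitude': array([-2.57749011, -0.00691386, -0.53954116])} 0.9959895833333333 0.28781298 2.469917
top {'vfov': 57.138706938053154, 'cx': 318.9934279935448, 'cy': 233.61361649421505, 'dist_coeffs': array([0.0270812, 0.       , 0.       , 0.       , 0.       ]), 'eye': array([ 0.44776862, -0.01923952,  1.11052226]), 'attitude': array([-3.02080394,  0.00905332, -1.5664416 ])} 0.9959342447916667 0.1620314 1.9881237
{'clock': 0.1, 'qpos': array([ 1.20182411,  0.52196324, -0.03632556,  1.59989574,  0.02116778,
        1.02106139, -0.1128049 ]), 'qd': array([-0.00120111, -0.00165857, -0.00043936, -0.00051207, -0.0004006 ,
       -0.00186761,  0.00119857]), 'joint_efforts': array([ 4.67274818e-03, -9.28479838e+01,  1.98403940e+00, -3.70535374e+01,
        1.81723834e-02,  5.28149088e-03,  3.62998804e-06]), 'position': array([ 0.18386814, -0.59706647,  0.23079757]), 'tool_rot': array([-3.14064888e+00,  3.63424809e-05,  2.98736891e-01]), 'force': array([-0.14084538, -0.03278445,  0.63273833]), 'moment': array([ 0.00539675, -0.05666141,  0.01832211]), 'finger_force': 0.0, 'grip_width': 0.08565347767333684}
```

View pics/scene0.png

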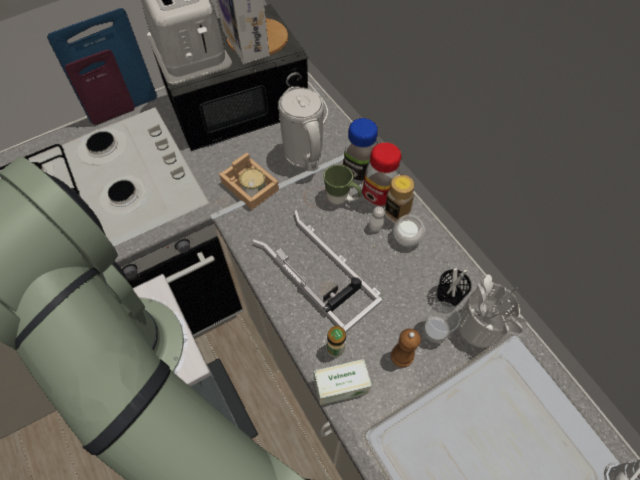

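View pics/top0.png

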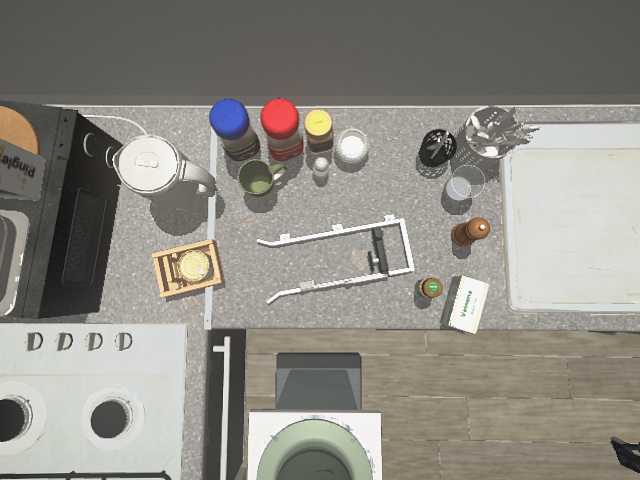

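Top view: the caddy is at about (187,268) with the tin to the right. The handle is at about (168,270). The holder's open end is on the left (260,240)/(270,298), the carriage at about (379,250), and the catch on the lower rail. The scene view agrees. I'll measure by depth and ray next.

```bash
cat > h.py <<'E'
import cv2,numpy as np
from scipy.spatial.transform import Rotation as R
from workcell import bot,grab_frame,calibration
def cam(n):
    c=calibration(n); f=240/np.tan(np.radians(c["vfov"])/2)
    return np.array([[f,0,c["cx"]],[0,f,c["cy"]],[0,0,1]]),c["dist_coeffs"],c["eye"],R.from_euler("xyz",c["attitude"]).as_matrix()
def rays(n,uv):
    K,D,e,A=cam(n); p=cv2.undistortPoints(np.float64(uv).reshape(-1,1,2),K,D)[:,0]
    return e,np.c_[p,np.ones(len(p))]@A.T
def onplane(n,uv,z):
    e,r=rays(n,uv); return e+r*((z-e[2])/r[:,2])[:,None]
def cloud(n,d):
    v,u=np.mgrid[:480,:640]; e,r=rays(n,np.c_[u.ravel(),v.ravel()])
    return (e+r*d.ravel()[:,None]).reshape(480,640,3)
def project(n,P):
    K,D,e,A=cam(n); return cv2.projectPoints(np.float64(P).reshape(-1,1,3),R.from_matrix(A.T).as_rotvec(),-A.T@e,K,D)[0][:,0]
def box(P): 
    (c,s,a)=cv2.minAreaRect(np.float32(P[:,:2]*1000)); return np.round(c,1),np.round(s,1),round(a,2)
E
python3 - <<'E'
from h import *
for n in ("top","scene"):
    p=cv2.imread(f"pics/{n}0.png"); P=cloud(n,np.load(f"{n}0.npy")); hsv=cv2.cvtColor(p,cv2.COLOR_BGR2HSV)
    z=P[...,2]; print(n)
    if n=="top": tab=P[300:315,230:420]; cad=np.s_[230:305,140:230]; dk=np.s_[205:310,250:420]
    else: tab=P[260:290,330:350]; cad=np.s_[145:215,210:285]; dk=np.s_[205:335,250:390]
    print("table z",np.median(tab[...,2]))
    q=P[cad].reshape(-1,3); print("caddy heights hist",np.histogram(q[:,2],bins=np.arange(-.01,.13,.01))[0])
    r=q[(q[:,2]>.035)&(q[:,2]<.05)]; print("rim",box(r),len(r), np.median(r[:,2]))
    r=q[(q[:,2]>.085)&(q[:,2]<.125)]; print("handle",box(r),len(r),r.mean(0),np.percentile(r[:,2],[5,50,95]))
    r=q[(q[:,2]>.055)&(q[:,2]<.075)]; print("tin",box(r),len(r),r.mean(0))
    q=P[dk].reshape(-1,3);print("dock hist",np.histogram(q[:,2],bins=np.arange(-.01,.08,.005))[0])
    r=q[(q[:,2]>.012)&(q[:,2]<.07)]; print("dock",box(r),len(r))
p=cv2.imread("pics/top0.png")
cv2.imwrite("pics/crop1.png",cv2.resize(p[200:315,250:425],None,fx=4.5,fy=4.5,interpolation=cv2.INTER_CUBIC))
E
```

```text
top
table z -0.0003148266352059892
caddy heights hist [2086 1956  159  156  317  989  330  505   13   19   34   69   98    0]
rim (array([494.2, 312.4]), array([110.2, 150.3]), 14.2) 1204 0.04297510142799399
handle (array([488. , 333.9]), array([58.8, 13.2]), 14.27) 214 [0.48852504 0.33194659 0.10631876] [0.08913125 0.10960098 0.11379615]
tin (array([498.4, 295.6]), array([72.8, 85.3]), 5.21) 817 [0.49817523 0.29171606 0.06082163]
dock hist [ 213 8711 6488  189   98  798  450   54  175  188  237   90   17   49
   21    0    0]
dock (array([499.5, -54.6]), array([192.7, 383.5]), 8.65) 2146
scene
table z 0.0015803444072851613
caddy heights hist [1519 1989  169  183  215  491  209  284   18   19   40   54   43    0]
rim (array([543.3, 320.9]), array([216.1, 151.2]), 12.62) 611 0.043025169559422816
handle (array([487.5, 329.9]), array([59.5, 15.9]), 17.47) 146 [0.48654212 0.32901216 0.10379998] [0.08960716 0.10643814 0.11310226]
tin (array([552.7, 313.2]), array([196.1,  86.8]), 18.55) 456 [0.49863591 0.29184388 0.06119982]
dock hist [ 198 6239 7852  629  213  566  516   97  193  182  236  115   45   47
   40   11   16]
dock (array([535.7, -41.3]), array([400.6, 410.7]), 59.43) 2186
```

View pics/crop1.png

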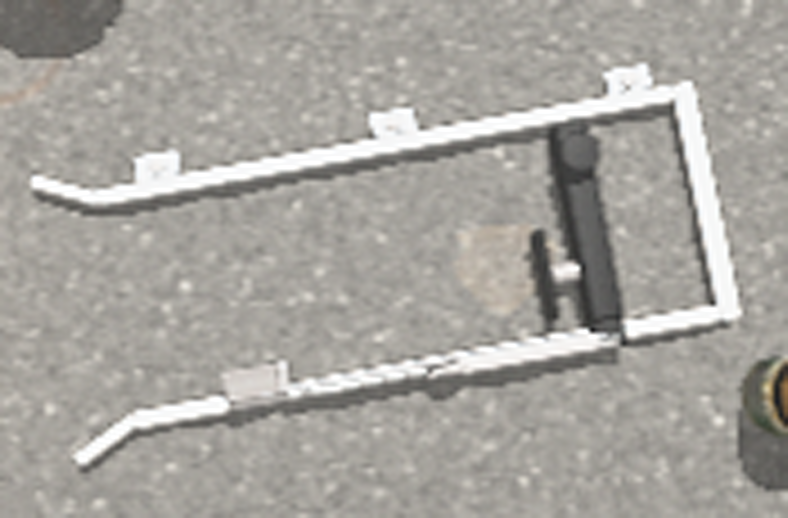

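```bash
cat > m.py <<'E'
from h import *
n="top"
p=cv2.imread("pics/top0.png"); P=cloud(n,np.load("top0.npy"))
g=cv2.cvtColor(p,cv2.COLOR_BGR2GRAY)
def edge(ucols,v0,v1):   # subpixel half-level crossings of bright rail per column
    a=[];b=[]
    for u in ucols:
        c=g[v0(u):v1(u),u].astype(float); k=c.argmax(); m=(c[k]+125)/2
        i=k
        while i>0 and c[i]>m:i-=1
        j=k
        while j<len(c)-1 and c[j]>m:j+=1
        a.append((u,v0(u)+i+(m-c[i])/(c[i+1]-c[i]))); b.append((u,v0(u)+j-(m-c[j])/(c[j-1]-c[j])))
    return np.array(a),np.array(b)
# crop->pixel: u=250+x/4.5, v=200+y/4.5
up=lambda u:int(243-(u-272)*23/130.)
lo=lambda u:int(293-(u-281)*21/130.)
U1=[u for u in range(275,400) if not(278<u<292 or 330<u<345 or 382<u<400)and u<370]
U2=list(range(284,298))+list(range(393,408))
res={}
for nm,U,f in(("up",U1,up),("lo",U2,lo)):
    a,b=edge(U,lambda u:f(u)-7,lambda u:f(u)+8)
    for k,e in(("far",a),("near",b)):
        X=onplane(n,e,.02); 
        vx,vy,x0,y0=cv2.fitLine(np.float32(X[:,:2]),cv2.DIST_HUBER,0,.001,.001).ravel()
        if vy>0: vx,vy=-vx,-vy
        r=(X[:,:2]-[x0,y0])@[-vy,vx]; print(nm,k,"dir deg",np.degrees(np.arctan2(vy,vx)),"pt",x0,y0,"rms mm",r.std()*1e3)
        res[nm+k]=(vx,vy,x0,y0)
E
python3 - <<'E'
exec(open("m.py").read())
d=np.mean([[*res[k][:2]] for k in res],0); d/=np.linalg.norm(d); l=np.array([-d[1],d[0]])
print("mean dir",np.degrees(np.arctan2(d[1],d[0])))
for k in res: print(k,"lateral mm",1e3*(np.array(res[k][2:])@l))
# cloud in dock dir frame
q=P[205:312,250:422].reshape(-1,3); s=q[:,:2]@d*1e3; t=q[:,:2]@l*1e3; z=q[:,2]*1e3
m=(z>14)&(z<26); print("s range rails",np.percentile(s[m],[.2,1,99,99.8]))
m=(z>12)
h=np.histogram(t[m],bins=np.arange(300,700,4)); print([(int(b),int(c)) for b,c in zip(h[1],h[0]) if c])
m=z>38
for a,b,c in sorted(zip(s[m].round(),t[m].round(),z[m].round()))[::3]: print((int(a),int(b),int(c)),end=" ")
E
```

```text
up far dir deg -79.3772 pt 0.5856294 -0.02599262 rms mm 0.6143327784827892
up near dir deg -79.33032 pt 0.57422304 -0.016834749 rms mm 0.33693269937438347
lo far dir deg -79.351135 pt 0.46970147 -0.07865934 rms mm 0.5569252242128692
lo near dir deg -79.393745 pt 0.45986465 -0.07862269 rms mm 0.30570395256388605
mean dir -79.3631
upfar lateral mm 570.76855
upnear lateral mm 561.24854
lofar lateral mm 447.11115
lonear lateral mm 437.45013
s range rails [-40.56324693 -36.57229077 330.67117333 332.24740559]
[(372, 2), (376, 4), (380, 7), (384, 8), (388, 12), (392, 7), (396, 13), (400, 13), (404, 11), (408, 7), (412, 1), (424, 5), (428, 11), (432, 50), (436, 267), (440, 238), (444, 175), (448, 50), (452, 47), (456, 45), (460, 27), (464, 29), (468, 30), (472, 34), (476, 38), (480, 35), (484, 30), (488, 29), (492, 29), (496, 28), (500, 29), (504, 23), (508, 22), (512, 25), (516, 21), (520, 24), (524, 21), (528, 27), (532, 28), (536, 27), (540, 25), (544, 23), (548, 19), (552, 23), (556, 14), (560, 202), (564, 228), (568, 161), (572, 11), (576, 12), (580, 6)]
(45, 447, 48) (47, 444, 50) (48,
[... 2301 characters left out ...]
, 554, 40) (261, 454, 45) (261, 484, 40) (261, 496, 41) (261, 521, 40) (261, 544, 57) (262, 456, 42) (262, 468, 41) (262, 481, 43) (262, 503, 45) (262, 516, 41) (262, 538, 60) (262, 553, 41) (263, 471, 39) (263, 483, 41) (263, 495, 42) (263, 518, 41) (263, 535, 61) (263, 558, 42) (264, 463, 41) (264, 488, 42) (264, 503, 41) (264, 523, 40) (264, 533, 56) (265, 456, 42) (265, 480, 41) (265, 518, 40) (265, 555, 39) (266, 508, 38) (266, 535, 57) (323, 389, 57) (323, 392, 59) (324, 387, 64) (324, 389, 65) (324, 394, 48) (324, 396, 61) (325, 384, 66) (325, 396, 47) (325, 398, 47) (326, 384, 41) (326, 401, 57) (326, 403, 67) (327, 403, 41) (328, 405, 38) (328, 405, 72) (330, 407, 65) (335, 411, 49)
```

```bash
echo '{"finger_gap":[0.085, 0.085, 0.085, 0.085, 0.085], "dx":[0.046, 0.092, 0.138, 0.184, 0.23], "dy":[-0.039, -0.078, -0.117, -0.156, -0.195], "dz":[-0.004, -0.008, -0.012, -0.016, -0.02], "rx":[0, 0, 0, 0, 0], "ry":[0, 0, 0, 0, 0], "rz":[0, 0, 0, 0, 0]}' | python3 -m creep 40; cat > go.py <<'E'
import sys
from h import *
# distance to goal x y z yaw in tool axes
s=bot.observe(); g=list(map(float,sys.argv[1:5]))
T=R.from_euler("xyz",s["tool_rot"]); G=R.from_euler("xyz",[np.pi,0,g[3]])
print("pos",s["position"].round(4),"rpy",s["tool_rot"].round(4),"d",T.inv().apply(np.array(g[:3])-s["position"]).round(4),"rv",(T.inv()*G).as_rotvec().round(4),"F",s["force"].round(1),"t",s["clock"])
E
python3 go.py .4885 .3343 .25 .2478
```

```text
clock: 0.72
position: [0.3471, -0.3415, 0.2514]
tool_rot: [3.142, 0.0, 0.299]
force: [0.7, -0.2, 1.2]
grip_width: 0.0854
finger_force: 0.0
pos [ 0.3471 -0.3415  0.2514] rpy [3.1416 0.     0.2987] d [ 0.334  -0.6042  0.0014] rv [0.     0.     0.0509] F [ 0.7 -0.2  1.2] t 0.725
```

```bash
echo '{"finger_gap":[0.085, 0.085, 0.085, 0.085, 0.085], "dx":[0.03, 0.06, 0.09, 0.12, 0.15], "dy":[-0.0545, -0.109, -0.1635, -0.218, -0.2725], "dz":[0, 0, 0, 0, 0], "rx":[0, 0, 0, 0, 0], "ry":[0, 0, 0, 0, 0], "rz":[0.01, 0.02, 0.03, 0.04, 0.051]}' | python3 -m creep && echo '{"finger_gap":[0.085, 0.085, 0.085, 0.085, 0.085], "dx":[0.03, 0.06, 0.09, 0.12, 0.12], "dy":[-0.0545, -0.109, -0.1635, -0.218, -0.218], "dz":[0, 0, 0, 0, 0], "rx":[0, 0, 0, 0, 0], "ry":[0, 0, 0, 0, 0], "rz":[0, 0, 0, 0, 0]}' | python3 -m creep; python3 go.py .4885 .3343 .18 .2478
```

```text
clock: 1.35
position: [0.4095, -0.0368, 0.2514]
tool_rot: [3.141, -0.0, 0.247]
force: [2.2, -0.5, -0.2]
grip_width: 0.085
finger_force: 0.0
clock: 1.98
position: [0.472, 0.2066, 0.2508]
tool_rot: [-3.139, 0.001, 0.253]
force: [-1.0, -1.1, -0.5]
grip_width: 0.0852
finger_force: 0.0
pos [0.472  0.2066 0.2508] rpy [-3.1395e+00  5.0000e-04  2.5340e-01] d [ 0.048  -0.1193  0.071 ] rv [-0.0021  0.0005  0.0056] F [-1.  -1.1 -0.5] t 1.975
```

```bash
echo '{"finger_gap":[0.085, 0.085, 0.085, 0.085, 0.085], "dx":[0.02, 0.04, 0.048, 0.048, 0.048], "dy":[-0.05, -0.10, -0.119, -0.119, -0.119], "dz":[0.02, 0.04, 0.07, 0.07, 0.07], "rx":[0, 0, 0, 0, 0], "ry":[0, 0, 0, 0, 0], "rz":[0, 0, 0, 0, 0]}' | python3 -m creep; python3 go.py .4885 .3343 .08 .2478
```

```text
clock: 2.6
position: [0.49, 0.3282, 0.1818]
tool_rot: [3.141, -0.0, 0.247]
force: [-0.2, -0.4, -0.4]
grip_width: 0.0849
finger_force: 0.0
pos [0.49   0.3282 0.1818] rpy [ 3.1411 -0.      0.247 ] d [ 0.     -0.0063  0.1018] rv [ 0.0005 -0.     -0.0008] F [-0.2 -0.4 -0.4] t 2.6
```

```bash
echo '{"finger_gap":[0.085, 0.085, 0.085, 0.085, 0.085], "dx":[0, 0, 0, 0, 0], "dy":[-0.006, -0.006, -0.006, -0.006, -0.006], "dz":[0.0, 0.03, 0.06, 0.09, 0.101], "rx":[0, 0, 0, 0, 0], "ry":[0, 0, 0, 0, 0], "rz":[0, 0, 0, 0, 0]}' | python3 -m creep && echo '{"finger_gap":[0.085, 0.085], "dx":[0, 0], "dy":[0, 0], "dz":[0, 0], "rx":[0, 0], "ry":[0, 0], "rz":[0, 0]}' | python3 -m creep;  python3 go.py .4885 .3343 .08 .2478; python3 - <<'E'
from h import *
p,_=grab_frame("scene"); cv2.imwrite("pics/g1.png",cv2.resize(p[110:260,180:380],None,fx=4,fy=4,interpolation=cv2.INTER_CUBIC))
E
```

```text
clock: 3.22
position: [0.4881, 0.3346, 0.0797]
tool_rot: [3.141, 0.001, 0.247]
force: [1.0, -0.5, 0.5]
grip_width: 0.0853
finger_force: 0.0
clock: 3.48
position: [0.4888, 0.3354, 0.0816]
tool_rot: [-3.141, -0.002, 0.248]
force: [-0.9, -0.2, -0.2]
grip_width: 0.0851
finger_force: 0.0
pos [0.4888 0.3354 0.0816] rpy [-3.141e+00 -1.500e-03  2.475e-01] d [-0.0006  0.001   0.0016] rv [-0.0006 -0.0015 -0.0003] F [-0.9 -0.2 -0.2] t 3.475
```

View pics/g1.png

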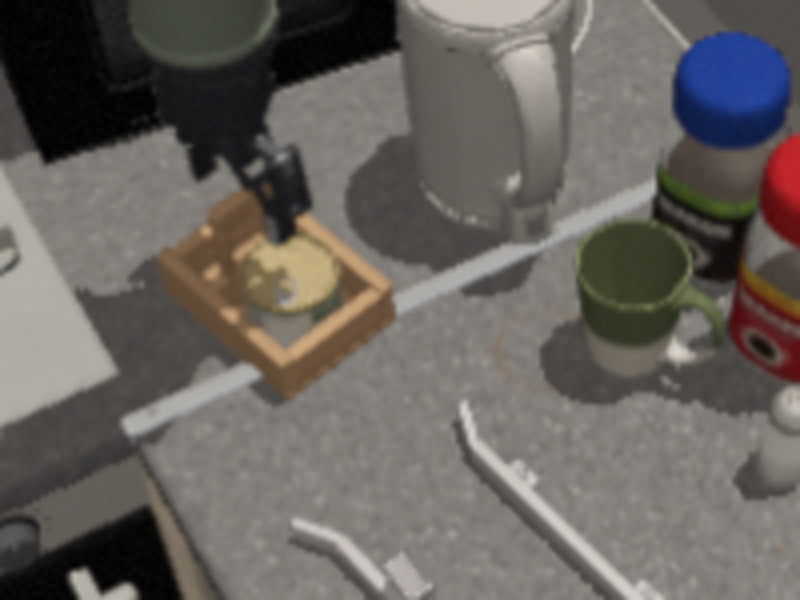

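The fingers straddle the handle bar at crop (240–290, 200), clear of the tin. A light strip crosses the counter, so I'll carry the caddy slightly raised over it. Now I'll close the gripper.

```bash
echo '{"finger_gap":[0.03, 0.005, 0.005, 0.005, 0.005], "dx":[0, 0, 0, 0, 0], "dy":[0, 0, 0, 0, 0], "dz":[0, 0, 0, 0, 0], "rx":[0, 0, 0, 0, 0], "ry":[0, 0, 0, 0, 0], "rz":[0, 0, 0, 0, 0]}' | python3 -m creep 50 && echo '{"finger_gap":[0.005, 0.005, 0.005], "dx":[0, 0, 0], "dy":[0, 0, 0], "dz":[0, 0, 0], "rx":[0, 0, 0], "ry":[0, 0, 0], "rz":[0, 0, 0]}' | python3 -m creep && echo '{"finger_gap":[0.005, 0.005, 0.005, 0.005, 0.005], "dx":[0, 0, 0, 0, 0], "dy":[0, 0, 0, 0, 0], "dz":[-0.004, -0.008, -0.012, -0.012, -0.012], "rx":[0, 0, 0, 0, 0], "ry":[0, 0, 0, 0, 0], "rz":[0, 0, 0, 0, 0]}' | python3 -m creep
python3 - <<'E'
from h import *
O=np.array([np.cos(-1.3851),np.sin(-1.3851)]);L=np.array([-O[1],O[0]])
s=bot.observe(); print(s["position"],s["tool_rot"],s["force"])
# grip targets: caddy x in dock -> TCP xy
o=O*.120+L*.5042
for x in (-.26,-.15,-.1,.036,.04): print(x,(o+O*(x-.023)).round(4))
E
```

```text
clock: 4.15
position: [0.4883, 0.3349, 0.0802]
tool_rot: [3.141, 0.0, 0.248]
force: [0.8, -0.1, -1.7]
grip_width: 0.0117
finger_force: 52.7
clock: 4.53
position: [0.4883, 0.3349, 0.0802]
tool_rot: [3.141, 0.0, 0.248]
force: [1.0, -1.4, -1.7]
grip_width: 0.0109
finger_force: 52.5
clock: 5.15
position: [0.4882, 0.335, 0.0923]
tool_rot: [-3.142, 0.0, 0.248]
force: [0.9, -0.6, -6.7]
grip_width: 0.0111
finger_force: 51.6
[0.48823943 0.33502521 0.09225383] [-3.14156806e+00  8.33866169e-05  2.47660724e-01] [ 0.92778547 -0.57738557 -6.68793952]
-0.26 [0.4654 0.2533]
-0.15 [0.4857 0.1452]
-0.1 [0.495 0.096]
0.036 [ 0.5201 -0.0376]
0.04 [ 0.5208 -0.0416]
```

```bash
python3 go.py .4654 .2533 .0923 .1857
```

```text
pos [0.4882 0.335  0.0923] rpy [-3.1416e+00  1.0000e-04  2.4770e-01] d [-0.0422  0.0736 -0.    ] rv [-0.      0.0001  0.062 ] F [ 0.9 -0.6 -6.7] t 5.15
```

```bash
echo '{"finger_gap":[0.005, 0.005, 0.005, 0.005, 0.005], "dx":[-0.006, -0.014, -0.024, -0.032, -0.038], "dy":[0.01, 0.025, 0.042, 0.056, 0.066], "dz":[0, 0, 0, 0, 0], "rx":[0, 0, 0, 0, 0], "ry":[0, 0, 0, 0, 0], "rz":[0.01, 0.025, 0.04, 0.05, 0.058]}' | python3 -m creep && echo '{"finger_gap":[0.005, 0.005, 0.005, 0.005], "dx":[-0.003, -0.0042, -0.0042, -0.0042], "dy":[0.006, 0.0076, 0.0076, 0.0076], "dz":[0, 0, 0, 0], "rx":[0, 0, 0, 0], "ry":[0, 0, 0, 0], "rz":[0.004, 0.004, 0.004, 0.004]}' | python3 -m creep
cat > cad.py <<'E'
from h import *
O=np.array([np.cos(-1.3851),np.sin(-1.3851)]);L=np.array([-O[1],O[0]])
s=bot.observe(); g=s["position"][:2]; print("tcp dock x,y mm",1e3*(g@O)-120,1e3*(g@L)-504.2,"yaw-lane",s["tool_rot"][2]-.1857)
p,d=grab_frame("top"); P=cloud("top",d); cv2.imwrite("pics/last.png",p)
hsv=cv2.cvtColor(p,cv2.COLOR_BGR2HSV)
z0=s["position"][2]-.080
q=P.reshape(-1,3); x=q[:,:2]@O*1e3-120-(g@O*1e3-120)-23; y=q[:,:2]@L*1e3-504.2; z=q[:,2]-z0; h=hsv.reshape(-1,3)
wood=(h[:,0]>8)&(h[:,0]<20)&(h[:,1]>80)
m=(abs(x+0)<110)&(abs(y)<75)&(z>.036)&(z<.052)&wood; x0=x+23+23
xx=q[m,:2]@O*1e3-120; yy=y[m]
(c,sz,a)=cv2.minAreaRect(np.float32(np.c_[xx,yy])); print("caddy rim in dock: centre",c,"size",sz,"angle",a,m.sum(), "z med",np.median(q[m,2]))
for nm,k in (("+y",yy>yy.max()-4),("-y",yy<yy.min()+4)):
    f=cv2.fitLine(np.float32(np.c_[xx[k],yy[k]]),cv2.DIST_HUBER,0,.01,.01).ravel(); print(nm,np.degrees(np.arctan(f[1]/f[0])),f[3],k.sum())
E
python3 cad.py; python3 go.py .4654 .2533 .0923 .1857
```

```text
clock: 5.78
position: [0.4675, 0.2604, 0.0924]
tool_rot: [3.141, -0.0, 0.188]
force: [0.1, -0.6, -6.9]
grip_width: 0.0116
finger_force: 51.6
clock: 6.28
position: [0.465, 0.254, 0.0923]
tool_rot: [-3.141, -0.0, 0.186]
force: [-0.9, 0.2, -6.6]
grip_width: 0.0114
finger_force: 51.6
tcp dock x,y mm -283.77254877183486 -0.3457012979366709 yaw-lane 0.000594478941989357
caddy rim in dock: centre (-246.0222625732422, -1.1009979248046875) size (107.9178466796875, 117.99984741210938) angle 89.90069580078125 350 z med 0.0550764553889328
+y -1.0680373 51.335625 27
-y -0.8919235 -53.8143 42
pos [0.4649 0.2539 0.0923] rpy [-3.1413 -0.      0.1862] d [ 0.0004  0.0007 -0.    ] rv [-0.0003 -0.      0.0005] F [ 0.5 -0.6 -7.5] t 6.325
```

```bash
echo '{"finger_gap":[0.005, 0.005, 0.005, 0.005, 0.005], "dx":[0.001, 0.001, 0.001, 0.001, 0.001], "dy":[0.01, 0.025, 0.042, 0.056, 0.065], "dz":[0, 0, 0, 0, 0], "rx":[0, 0, 0, 0, 0], "ry":[0, 0, 0, 0, 0], "rz":[0, 0, 0, 0, 0]}' | python3 -m creep && echo '{"finger_gap":[0.005, 0.005, 0.005, 0.005, 0.005], "dx":[0, 0, 0, 0, 0], "dy":[0, 0, 0, 0, 0], "dz":[0.002, 0.006, 0.009, 0.011, 0.0115], "rx":[0, 0, 0, 0, 0], "ry":[0, 0, 0, 0, 0], "rz":[0, 0, 0, 0, 0]}' | python3 -m creep; python3 cad.py; python3 - <<'E'
from h import *
p=cv2.imread("pics/last.png"); cv2.imwrite("pics/c2.png",cv2.resize(p[210:320,190:340],None,fx=5,fy=5,interpolation=cv2.INTER_CUBIC))
E
```

```text
clock: 6.95
position: [0.4782, 0.1885, 0.0923]
tool_rot: [3.141, 0.0, 0.185]
force: [-0.6, 0.0, -6.2]
grip_width: 0.0109
finger_force: 51.7
clock: 7.58
position: [0.4778, 0.19, 0.0806]
tool_rot: [-3.142, 0.0, 0.186]
force: [0.3, -0.3, -5.7]
grip_width: 0.0114
finger_force: 51.5
tcp dock x,y mm -218.5096903041902 0.45116514362842963 yaw-lane 0.00045853223019151623
caddy rim in dock: centre (-170.1741180419922, -0.14850234985351562) size (95.9507827758789, 108.50582122802734) angle 0.22594362497329712 253 z med 0.04377974634745585
+y -0.15296702 52.174953 48
-y 0.04998801 -53.36908 23
```

View pics/c2.png

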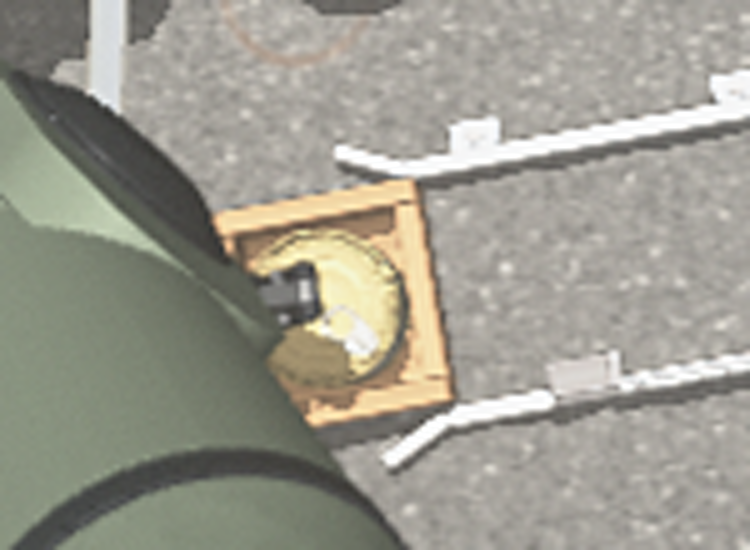

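The caddy's front edge sits at the mouth, centred between the flares (top corner (413,180), bottom corner (452,400)). The weight is still mostly on the gripper, so I'll lower it until the worktop carries it, then slide in slowly.

```bash
echo '{"finger_gap":[0.005, 0.005, 0.005, 0.005], "dx":[0, 0, 0, 0], "dy":[0, 0, 0, 0], "dz":[0.0005, 0.001, 0.0015, 0.0015], "rx":[0, 0, 0, 0], "ry":[0, 0, 0, 0], "rz":[0, 0, 0, 0]}' | python3 -m creep;echo '{"finger_gap":[0.005, 0.005, 0.005, 0.005, 0.005], "dx":[0, 0, 0, 0, 0], "dy":[0.004, 0.008, 0.013, 0.018, 0.02], "dz":[0, 0, 0, 0, 0], "rx":[0, 0, 0, 0, 0], "ry":[0, 0, 0, 0, 0], "rz":[0, 0, 0, 0, 0]}' | python3 -m creep
```

```text
clock: 8.12
position: [0.478, 0.1899, 0.0802]
tool_rot: [3.141, -0.001, 0.186]
force: [-5.8, -2.7, 15.1]
grip_width: 0.011
finger_force: 54.9
clock: 8.75
position: [0.4824, 0.1714, 0.0802]
tool_rot: [-3.14, -0.002, 0.186]
force: [-0.2, 6.3, 5.9]
grip_width: 0.0112
finger_force: 53.5
```

```bash
echo '{"finger_gap":[0.005, 0.005, 0.005, 0.005, 0.005], "dx":[0, 0, 0, 0, 0], "dy":[0.004, 0.009, 0.014, 0.018, 0.02], "dz":[-0.0004, -0.0004, -0.0004, -0.0004, -0.0004], "rx":[0, 0, 0, 0, 0], "ry":[0, 0, 0, 0, 0], "rz":[0, 0, 0, 0, 0]}' | python3 -m creep;python3 cad.py|head -1; echo '{"finger_gap":[0.005, 0.005, 0.005, 0.005, 0.005], "dx":[0, 0, 0, 0, 0], "dy":[0.003, 0.006, 0.009, 0.012, 0.015], "dz":[0, 0, 0, 0, 0], "rx":[0, 0, 0, 0, 0], "ry":[0, 0, 0, 0, 0], "rz":[0, 0, 0, 0, 0]}' | python3 -m creep; python3 cad.py|head -1
```

```text
clock: 9.38
position: [0.4858, 0.1509, 0.0802]
tool_rot: [-3.141, -0.001, 0.186]
force: [-1.0, 5.5, 5.3]
grip_width: 0.0111
finger_force: 53.3
tcp dock x,y mm -178.62632982217755 1.1377651932281765 yaw-lane 0.00010339463462291643
clock: 10.05
position: [0.4885, 0.1365, 0.0802]
tool_rot: [-3.14, -0.001, 0.186]
force: [-1.2, 7.1, 5.5]
grip_width: 0.0113
finger_force: 53.4
tcp dock x,y mm -163.9388336150765 1.1410096220672017 yaw-lane 0.0005442714813643501
```

```bash
for i in 1; do echo '{"finger_gap":[0.005, 0.005, 0.005, 0.005, 0.005], "dx":[0, 0, 0, 0, 0], "dy":[0.003, 0.006, 0.009, 0.012, 0.015], "dz":[0, 0, 0, 0, 0], "rx":[0, 0, 0, 0, 0], "ry":[0, 0, 0, 0, 0], "rz":[0, 0, 0, 0, 0]}' | python3 -m creep;done; echo '{"finger_gap":[0.005, 0.005, 0.005, 0.005, 0.005], "dx":[0, 0, 0, 0, 0], "dy":[0.003, 0.006, 0.009, 0.012, 0.015], "dz":[0, 0, 0, 0, 0], "rx":[0, 0, 0, 0, 0], "ry":[0, 0, 0, 0, 0], "rz":[0, 0, 0, 0, 0]}' | python3 -m creep; python3 cad.py
```

```text
clock: 10.72
position: [0.4913, 0.1218, 0.0802]
tool_rot: [-3.14, -0.001, 0.186]
force: [-0.6, 7.8, 5.1]
grip_width: 0.0111
finger_force: 53.4
clock: 11.35
position: [0.4941, 0.107, 0.0802]
tool_rot: [-3.141, -0.001, 0.186]
force: [-1.5, 7.1, 4.8]
grip_width: 0.0116
finger_force: 53.4
tcp dock x,y mm -133.90923714932342 1.1445611310412005 yaw-lane 0.000577056176458618
caddy rim in dock: centre (-65.19068908691406, 4.231109619140625) size (54.74062728881836, 98.55997467041016) angle 0.7797062397003174 112 z med 0.04226043423718373
+y -1.169061 51.648693 19
-y 2.6421058 -42.96375 14
```

```bash
python3 - <<'E'
from h import *
p,_=grab_frame("scene"); cv2.imwrite("pics/g2.png",cv2.resize(p[180:340,220:400],None,fx=4,fy=3.7,interpolation=cv2.INTER_CUBIC))
E
```

```text
(no output)
```

View pics/g2.png

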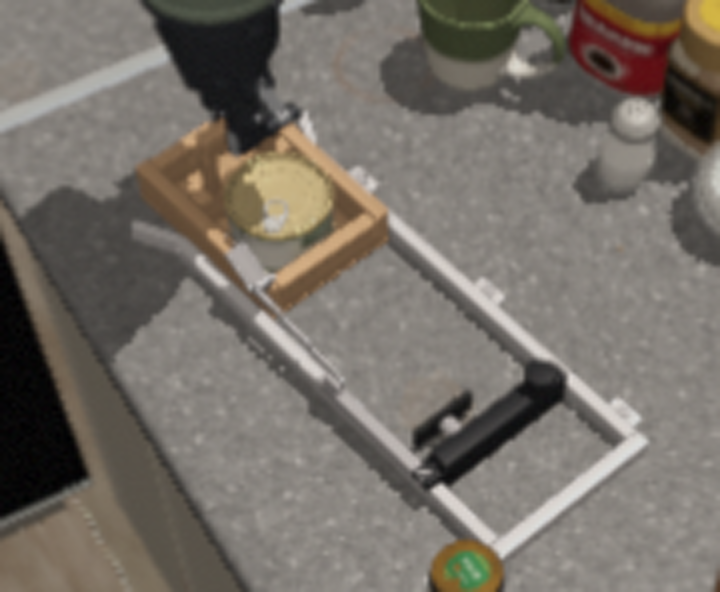

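The catch nose now rides on the caddy's -y wall at (250,265), and the caddy is flat between the rails. I'll slide on towards the buffer.

```bash
echo '{"finger_gap":[0.005, 0.005, 0.005, 0.005, 0.005], "dx":[0, 0, 0, 0, 0], "dy":[0.004, 0.012, 0.02, 0.028, 0.035], "dz":[0, 0, 0, 0, 0], "rx":[0, 0, 0, 0, 0], "ry":[0, 0, 0, 0, 0], "rz":[0, 0, 0, 0, 0]}' | python3 -m creep|grep -E "pos|^force"; python3 go.py 0.5151 -0.0112 .0802 .1857;echo '{"finger_gap":[0.005, 0.005, 0.005, 0.005, 0.005], "dx":[0, 0, 0, 0, 0], "dy":[0.007, 0.014, 0.021, 0.028, 0.035], "dz":[0, 0, 0, 0, 0], "rx":[0, 0, 0, 0, 0], "ry":[0, 0, 0, 0, 0], "rz":[0, 0, 0, 0, 0]}' | python3 -m creep|grep -E "pos|^force";python3 go.py 0.5151 -0.0112 .0802 .1857
```

```text
position: [0.5006, 0.0724, 0.0802]
force: [-1.3, 6.8, 5.4]
pos [0.5006 0.0724 0.0802] rpy [-3.1407e+00 -1.4000e-03  1.8620e-01] d [-0.0012  0.0848 -0.0001] rv [-0.0009 -0.0014  0.0005] F [-1.3  6.8  5.4] t 12.075
position: [0.507, 0.038, 0.0802]
force: [-1.9, 7.2, 7.1]
pos [0.507  0.038  0.0802] rpy [-3.1408e+00 -1.4000e-03  1.8630e-01] d [-0.0012  0.0499 -0.0001] rv [-0.0008 -0.0014  0.0006] F [-1.9  7.2  7.1] t 12.7
```

```bash
echo '{"finger_gap":[0.005, 0.005, 0.005, 0.005, 0.005], "dx":[0, 0, 0, 0, 0], "dy":[0.007, 0.014, 0.021, 0.028, 0.035], "dz":[-0.0002, -0.0002, -0.0002, -0.0002, -0.0002], "rx":[0, 0, 0, 0, 0], "ry":[0, 0, 0, 0, 0], "rz":[0, 0, 0, 0, 0]}' | python3 -m creep|grep -E "pos|^force"; echo '{"finger_gap":[0.005, 0.005, 0.005, 0.005, 0.005], "dx":[0, 0, 0, 0, 0], "dy":[0.005, 0.01, 0.014, 0.017, 0.02], "dz":[0, 0, 0, 0, 0], "rx":[0, 0, 0, 0, 0], "ry":[0, 0, 0, 0, 0], "rz":[0, 0, 0, 0, 0]}' | python3 -m creep|grep -E "pos|^force";python3 cad.py|head -1
```

```text
position: [0.5132, 0.0033, 0.0802]
force: [-1.0, 6.5, 3.4]
position: [0.5169, -0.0162, 0.0802]
force: [-0.6, 6.5, 3.0]
tcp dock x,y mm -8.657041953885809 0.8122697634505016 yaw-lane 0.00040540524579599224
  return _methods._mean(a, axis=axis, dtype=dtype,
  ret = ret.dtype.type(ret / rcount)
Traceback (most recent call last):
  File "cad.py", line 12, in <module>
    for nm,k in (("+y",yy>yy.max()-4),("-y",yy<yy.min()+4)):
                          ~~~~~~^^
ValueError: zero-size array to reduction operation maximum which has no identity
```

```bash
echo '{"finger_gap":[0.005, 0.005, 0.005, 0.005, 0.005], "dx":[0, 0, 0, 0, 0], "dy":[0.003, 0.006, 0.008, 0.01, 0.012], "dz":[0, 0, 0, 0, 0], "rx":[0, 0, 0, 0, 0], "ry":[0, 0, 0, 0, 0], "rz":[0, 0, 0, 0, 0]}' | python3 -m creep|grep -E "pos|^force"; for k in 1 ; do echo '{"finger_gap":[0.005, 0.005, 0.005, 0.005], "dx":[0, 0, 0, 0], "dy":[0.0005, 0.001, 0.0015, 0.002], "dz":[0, 0, 0, 0], "rx":[0, 0, 0, 0], "ry":[0, 0, 0, 0], "rz":[0, 0, 0, 0]}' | python3 -m creep|grep -E "pos|^force";done;  echo '{"finger_gap":[0.005, 0.005, 0.005, 0.005], "dx":[0, 0, 0, 0], "dy":[0.0005, 0.001, 0.0015, 0.002], "dz":[0, 0, 0, 0], "rx":[0, 0, 0, 0], "ry":[0, 0, 0, 0], "rz":[0, 0, 0, 0]}' | python3 -m creep|grep -E "pos|^force"
```

```text
position: [0.5191, -0.0279, 0.0802]
force: [-0.6, 6.2, 3.9]
position: [0.5194, -0.0298, 0.0802]
force: [-1.5, 6.5, 4.1]
position: [0.5198, -0.0318, 0.0802]
force: [-1.1, 6.2, 3.3]
```

```bash
echo '{"finger_gap":[0.005, 0.005, 0.005, 0.005], "dx":[0, 0, 0, 0], "dy":[0.0005, 0.001, 0.0015, 0.002], "dz":[0, 0, 0, 0], "rx":[0, 0, 0, 0], "ry":[0, 0, 0, 0], "rz":[0, 0, 0, 0]}' | python3 -m creep|grep -E "pos|^force"; echo '{"finger_gap":[0.005, 0.005, 0.005, 0.005], "dx":[0, 0, 0, 0], "dy":[0.0005, 0.001, 0.0015, 0.002], "dz":[0, 0, 0, 0], "rx":[0, 0, 0, 0], "ry":[0, 0, 0, 0], "rz":[0, 0, 0, 0]}' | python3 -m creep|grep -E "pos|^force"
```

```text
position: [0.5201, -0.0334, 0.0802]
force: [-1.3, 8.6, 3.2]
position: [0.5205, -0.0351, 0.0802]
force: [-2.1, 9.9, 4.6]
```

Buffer contact felt at about y = -0.0334 (about 3 N above friction). The catch should drop 6 mm further on.

```bash
echo '{"finger_gap":[0.005, 0.005, 0.005, 0.005, 0.005], "dx":[0, 0, 0, 0, 0], "dy":[0.0008, 0.0016, 0.0024, 0.0032, 0.004], "dz":[0, 0, 0, 0, 0], "rx":[0, 0, 0, 0, 0], "ry":[0, 0, 0, 0, 0], "rz":[0, 0, 0, 0, 0]}' | python3 -m creep|grep -E "pos|^force"; echo '{"finger_gap":[0.005, 0.005, 0.005, 0.005], "dx":[0, 0, 0, 0], "dy":[0.0005, 0.001, 0.0015, 0.0015], "dz":[0, 0, 0, 0], "rx":[0, 0, 0, 0], "ry":[0, 0, 0, 0], "rz":[0, 0, 0, 0]}' | python3 -m creep|grep -E "pos|^force"; echo '{"finger_gap":[0.005, 0.005], "dx":[0, 0], "dy":[0.0005, 0.0005], "dz":[0, 0], "rx":[0, 0], "ry":[0, 0], "rz":[0, 0]}' | python3 -m creep|grep -E "pos|^force"; python3 - <<'E'
from h import *
p,_=grab_frame("scene"); cv2.imwrite("pics/g3.png",cv2.resize(p[180:340,220:400],None,fx=4,fy=3.7,interpolation=cv2.INTER_CUBIC))
E
```

```text
position: [0.5212, -0.0389, 0.0802]
force: [-2.0, 11.8, 5.6]
position: [0.5215, -0.0403, 0.0803]
force: [-2.3, 12.8, 5.8]
position: [0.5216, -0.0407, 0.0802]
force: [-3.1, 11.3, 6.1]
```

View pics/g3.png

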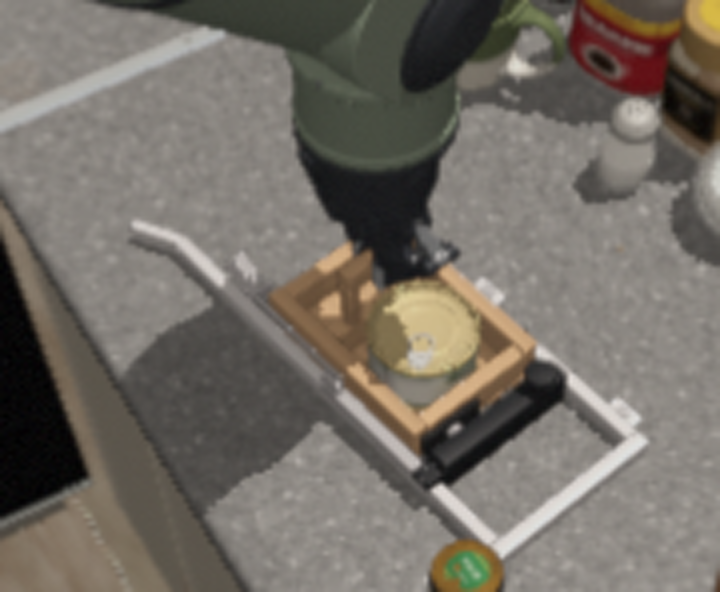

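The caddy's front is on the buffer at (450,420). The nose at (245,268) looks to be behind the rear corner at (275,298), which I'll check by depth against the first picture.

```bash
cat > nose.py <<'E'
from h import *
O=np.array([np.cos(-1.3851),np.sin(-1.3851)]);L=np.array([-O[1],O[0]])
for n,d in (("scene",np.load("scene0.npy")),("scene",grab_frame("scene")[1]),("top",np.load("top0.npy")),("top",grab_frame("top")[1])):
    q=cloud(n,d).reshape(-1,3); x=q[:,:2]@O*1e3-120; y=q[:,:2]@L*1e3-504.2; z=q[:,2]*1e3
    m=(abs(y+54)<12)&(x>-80)&(x<-30)&(z>24)&(z<90)
    print(n,m.sum(),"x",np.percentile(x[m],[5,95]).round() if m.any() else "","z",np.percentile(z[m],[5,50,95]).round(1) if m.any() else "")
E
python3 nose.py
```

```text
scene 90 x [-71. -38.] z [36.  44.6 51. ]
scene 97 x [-70. -33.] z [36.5 44.3 51.7]
top 105 x [-73. -39.] z [35.7 45.3 50.7]
top 110 x [-73. -36.] z [35.9 44.2 50.9]
```

```bash
echo '{"finger_gap":[0.005, 0.005, 0.005, 0.005, 0.005], "dx":[0, 0, 0, 0, 0], "dy":[-0.0005, -0.001, -0.0015, -0.002, -0.002], "dz":[0, 0, 0, 0, 0], "rx":[0, 0, 0, 0, 0], "ry":[0, 0, 0, 0, 0], "rz":[0, 0, 0, 0, 0]}' | python3 -m creep|grep -E "pos|^force"; echo '{"finger_gap":[0.02, 0.03, 0.05, 0.07, 0.07], "dx":[0, 0, 0, 0, 0], "dy":[0, 0, 0, 0, 0], "dz":[0, 0, 0, 0, 0], "rx":[0, 0, 0, 0, 0], "ry":[0, 0, 0, 0, 0], "rz":[0, 0, 0, 0, 0]}' | python3 -m creep && echo '{"finger_gap":[0.07, 0.07, 0.07, 0.07, 0.07], "dx":[0, 0, 0, 0, 0], "dy":[0, 0, 0, 0, 0], "dz":[-0.01, -0.03, -0.06, -0.09, -0.1], "rx":[0, 0, 0, 0, 0], "ry":[0, 0, 0, 0, 0], "rz":[0, 0, 0, 0, 0]}' | python3 -m creep; echo '{"finger_gap":[0.07, 0.07, 0.07, 0.07], "dx":[0, 0, 0, 0], "dy":[-0.04, -0.08, -0.12, -0.12], "dz":[-0.03, -0.05, -0.05, -0.05], "rx":[0, 0, 0, 0], "ry":[0, 0, 0, 0], "rz":[0, 0, 0, 0]}' | python3 -m creep|grep pos; python3 nose.py; python3 - <<'E'
from h import *
p,_=grab_frame("scene"); cv2.imwrite("pics/g4.png",cv2.resize(p[180:340,220:400],None,fx=4,fy=3.7,interpolation=cv2.INTER_CUBIC))
E
```

```text
position: [0.5215, -0.0405, 0.0802]
force: [1.3, 1.3, 6.0]
clock: 19.4
position: [0.5211, -0.0402, 0.0799]
tool_rot: [-3.142, 0.0, 0.186]
force: [1.3, 0.2, 0.2]
grip_width: 0.0695
finger_force: 0.0
clock: 20.02
position: [0.5218, -0.0402, 0.182]
tool_rot: [3.141, -0.003, 0.186]
force: [-0.3, 0.2, 0.3]
grip_width: 0.0699
finger_force: 0.0
position: [0.4983, 0.0805, 0.2301]
scene 90 x [-71. -38.] z [36.  44.6 51. ]
scene 105 x [-70. -31.] z [27.4 45.  50.8]
top 105 x [-73. -39.] z [35.7 45.3 50.7]
top 37 x [-44. -31.] z [41.9 45.2 49.5]
```

View pics/g4.png

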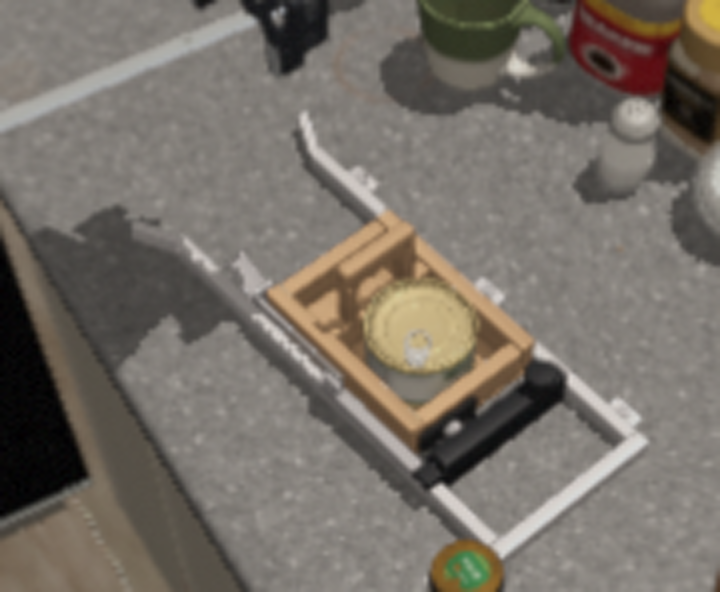

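The caddy sits against the buffer with the catch down behind its rear-left corner at (270,290). The tin is upright and the gripper is clear, so I'm handing in.

```bash
echo '{"finger_gap":[0.07, 0.07, 0.07, 0.07], "dx":[0, 0, 0, 0], "dy":[0, 0, 0, 0], "dz":[0, 0, 0, 0], "rx":[0, 0, 0, 0], "ry":[0, 0, 0, 0], "rz":[0, 0, 0, 0]}' | python3 -m creep | head -2; python3 -c "
from workcell import job; print(job.job_done())"
```

```text
clock: 21.18
position: [0.499, 0.0777, 0.2299]
the job is handed in; nothing more can be done
None
```

I slid the caddy in until the catch dropped behind it, let go, and handed the job in at about 21 s. The last picture and depth reading show the caddy held between buffer and catch with the tin upright; the highest push I read was about 13 N, and no verdict came back.

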